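Top up the tin dispenser and lock its swing cover

ROBOT

A 7-joint arm with a two-finger parallel gripper is mounted at the origin on the work surface. World frame = base frame: x ahead of the robot, y to its left, z up, the work surface at z = 0. Lengths are in m, angles in rad, forces in N, time in s.
With the tool pointing down it reaches from about 0.35 to 0.9 m from the base axis. Payload 19.9 kg.
Tool frame: the origin (TCP) lies at the very end of the fingers, on their centre line; the grasp point (between the pads) lies arm.hold_point_z behind it (arm.hold_point_z is the distance from the TCP to the grasp point, in m); z points along the fingers, y is the line along which they close (so a half turn about z gives the same grasp; the last joint's range is limited). The gripper opens to 94 mm and grips with 3 to 60 N. Pads are 16 mm wide; open, the fingers measure 119 mm over their backs; the gripper's body (75 mm by 177 mm) begins 78 mm behind the grasp point.
Start: joints at [-1.236, 0.417, -0.01, 1.614, 0.005, 1.111, -0.053], TCP at [0.229, 0.581, 0.205] pointing down, gripper open.
Joint ranges: [-2.81, 2.81], [-0.39, 2.02], [-1.27, 1.25], [0.06, 2.57], [-1.19, 4.33], [0.19, 2], [-2.82, 2.82]. Speed limits (rad/s): [1.89, 1.89, 2.39, 2.39, 3.01, 3.01, 3.01].

INTERFACE

Orientations are given as a rotation vector (axis times angle).
In Python, from station import arm gives the robot as it stands.
- The arm moves only by the tool move_arm, never from a script. Its arguments are lists of equal length, an entry for each row: "jaw": the closure in counts, from 0 (fully open) to 255 (shut); "linear": the shift along the tool's x, y, z as a fraction of full scale, a list of three; "yaw": the turn about the tool's z as a fraction of full scale. A call has 1 to 8 rows; each row is the pose to reach, as a shift and turn from the pose commanded when the call began, along the tool's axes at that moment, turning the shorter way round; what a row does not reach only later rows make up. Full scale, the value 1, is 0.6 m for a shift and 180 degrees for a turn. A row lasts 1/10 s, in which the tool goes at most 50 mm and 8.59 degrees, less where a joint would pass 70% of its speed; a pose out of reach is approached as far as the arm can. A call with a number of a shift or a turn outside -1 to 1 is refused whole. A call with a gripper value outside its range is refused whole. The fingers move at their own pace and stop on an object; "force" is the grip in N (left out, the last holds). Time passes only in rows, so rows that repeat a pose let the fingers close. It gives the time, the measured TCP pose, the force, the opening and the grip force at its end, in the units of the state.
- arm.state(): the state, without advancing time (a new reading comes with each control period).
- arm.camera(name): name is "scene" or "top"; returns a dict with "frame" (420x560x3 uint8, red, green, blue), "fx", "fy", "cx", "cy" (pixels), "rvec" (rotation vector, rad) and "tvec" (3), from world to camera coordinates, as OpenCV has them. Camera axes: x right, y down, z forward; pixel columns grow to the right and rows downward; lengths in m; the calibration is good to about 2 mm. A picture is of the moment at which its call begins. There is no depth.
- arm.finish_job(): hands the job in; it is judged then, once.
The state is a dict: "t": time; "joint_pos": joint angles; "qd": joint speeds; "joint_efforts": joint torques, N m; "tool_pos": TCP position; "eef_rot": TCP orientation; "ft_force": force on the tool from outside, world axes, zero at the start; "wrist_torque": the same for the moment, N m; "finger_gap": opening from 0.0 (shut) to 1.0 (fully open); "grasp_force": force on a finger pad.
Only numpy, scipy, OpenCV 4.12 (cv2) and the standard library are available. Lean on these libraries where they do the work, as an engineer would, in place of code of your own. Each camera call takes 0.05 s, during which the arm holds its last target. There are 200 camera calls.

TASK

Top up the tin dispenser: pull up the spring plunger of its swing cover, swing the cover past the halfway hole to the farthest hole and let the pin snap in there. Set the two loose low tins upright on the pile in the well, so that the spring carrier sinks and all three lie inside below the deck. Then pull the plunger again, swing the cover back over the well and let the pin snap fully home in the first hole; leave the bottle, the cup stack and the tall jar where they stand.

Things in the scene. Friction and masses are not known exactly. Their poses are not given: they have to be found in the camera images.
- dispenser: grey box 180 (x) x 190 (y) x 125 mm high, fixed to the table, turned by up to 0.45 rad; origin at the centre of its underside. Its flat top (the deck, 125 mm up) has a round well and three index holes on an arc of radius 130 mm about the cover's pivot: shut, half-way, open, going counter-clockwise seen from above, from the box's -x side (facing the robot) towards its -y side
- pivot (a point): the cover's upright swing axis at deck height, 70 mm in +x and 45 mm in +y from the box's centre; a pivot boss of radius 14 mm rises 20 mm above the deck here
- well (a point): centre of the well's mouth at deck height, 62 mm diameter, 75 mm from the pivot. In it a soft spring carrier (37 N/m) bears the pile: one tin at the start, its top 5 to 10 mm below the deck. Each tin added sinks it by 31 to 37 mm under its own weight, a little more than a tin's height, so the pile's top stays 5 to 25 mm below the deck
- hole_shut (a point): index hole (12 mm wide) for the shut cover, at deck height; cover joint 0
- hole_half (a point): half-way index hole at deck height; cover joint 0.54
- hole_open (a point): index hole for the fully open cover, at deck height; cover joint 1.08
- cover (a joint): cover angle in rad: 0 shut (over the well) to 1.08 open, counter-clockwise from above; stops at -0.03 and 1.11; turns easily once the pin is out and stays where left. Steel disc, 76 mm diameter, centred 75 mm from the pivot, underside 3 mm and top 8 mm above the deck, with an arm on it 22 mm wide (top 13 mm above the deck) out to the plunger 130 mm from the pivot
- plunger (a joint): lift of the spring plunger in m: 0 pin fully home in a hole, about 0.010 pin resting on the deck between holes, 0.018 fully pulled (stop). Over 0.011 the pin clears the deck. The spring pulls it down with 7 N when home, 11.5 N fully pulled. The pin has a round tip and drops into a hole by itself when within about 2 mm of its centre
- knob (a point): centre of the top of the plunger's round black knob, on the outer end of the cover's arm: 30 mm diameter (widest near its top), 24 mm high; when home its top is 58 mm above the deck; below it a barrel of 24 mm diameter, its top 30 mm above the deck. The knob rises with the plunger and does not turn on the arm
- tin_a: low round metal tin with a lid, 56 mm diameter, 30 mm high, about 130 g, loose on the table, standing; origin at the centre of its underside
- tin_b: a second tin just like it
- tin_in: the like tin that already lies on the carrier in the well; origin at the centre of its underside
- tall_jar: bystander: white jar with metal lid, 72 mm diameter, 76 mm high, origin at the centre of its underside
- bottle: bystander: clear bottle with black cap, 60 mm diameter, 170 mm high, origin at the centre of its underside
- cup_stack: bystander: stack of white cups, foot 54 mm and rims up to 76 mm in diameter, 150 mm high; origin at the centre of its underside

How it is judged:
By the outcome, as a careful person would: the job done as asked, in the order asked, and still so for the second after the job is handed in, with the robot touching nothing.
It also fails if it takes over 72 s, if anything falls off the work surface, if the arm or the gripper's body presses on something with over 40 N, if the wrist force passes 120 N, or if a joint passes its speed limit or range.

## Working session

There is one attempt and no reset: what is moved stays moved. The work goes in short steps, Python scripts to look and compute and a tool call to move; the robot and the scene stay as the last step left them, time stands still between calls to the robot, and variables do not carry over. Pictures are saved under pics/ and viewed, at most 10 in all, crops included, and the job is handed in when it is done.

Besides the shell and the picture viewer there is one more tool, called after "Request:" in YAML: its name, and indented under it one key for each argument. move_arm: Moves the arm, as the interface text tells. Its arguments: {"type":"object","properties":{"jaw":{"type":"array"},"linear":{"type":"array"},"yaw":{"type":"array"},"force":{"type":"number"}},"required":["jaw","linear","yaw"]}

```bash
mkdir -p pics && ls && python3 - <<'E'
from station import arm
import cv2,numpy as np
np.set_printoptions(precision=4,suppress=True)
print(arm.state(), arm.hold_point_z)
for n in("scene","top"):
    c=arm.camera(n); f=c.pop("frame"); cv2.imwrite(f"pics/{n}0.png",f[:,:,::-1]); print(n,c)
    R=cv2.Rodrigues(np.array(c['rvec'],float))[0]; print(-R.T@np.array(c['tvec']))
E
```

```text
pics
{'t': 0.0, 'joint_pos': array([-1.2365,  0.4179, -0.0103,  1.6142,  0.0047,  1.1107, -0.053 ]), 'qd': array([ 0.0002, -0.002 , -0.0017,  0.0038, -0.0002, -0.0009, -0.0005]), 'joint_efforts': array([ -0.0013, -85.1241,   0.638 , -42.6026,  -0.0488,   0.0182,
         0.0001]), 'tool_pos': array([0.2293, 0.581 , 0.2048]), 'eef_rot': array([-0.5868, -3.0862,  0.0019]), 'ft_force': array([-0.9793,  0.4986, -0.2976]), 'wrist_torque': array([-0.0111,  0.0178,  0.0149]), 'grasp_force': 0.0, 'finger_gap': 1.000687290537825} 0.0188
scene {'fx': 540.5500382384764, 'fy': 540.5500382384764, 'cx': 270.2262192364023, 'cy': 203.38252469044286, 'rvec': array([ 1.5552,  1.8156, -0.9096]), 'tvec': array([ 0.0935, -0.1917,  1.8336])}
[1.5735 0.1593 0.952 ]
top {'fx': 457.72430779402407, 'fy': 457.72430779402407, 'cx': 277.0894974958674, 'cy': 218.3683055320535, 'rvec': array([ 2.1632, -2.2017,  0.0565]), 'tvec': array([0.0053, 0.5254, 1.1523])}
[ 0.45   -0.0181  1.1837]
```

View pics/scene0.png

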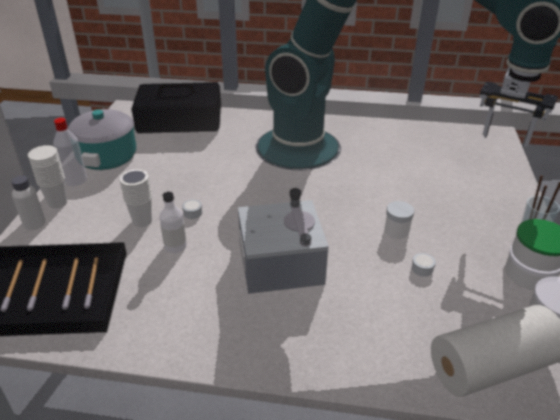

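View pics/top0.png

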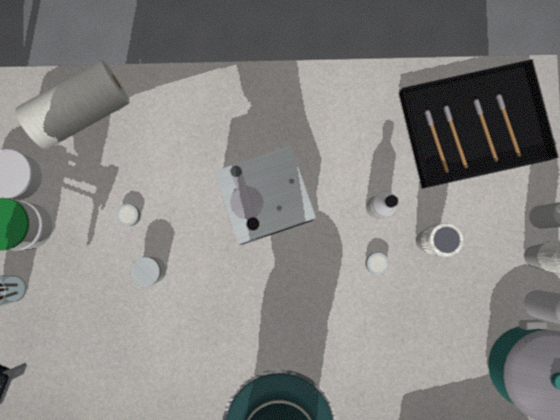

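The scene view shows the dispenser at about (283,245), the knob at (295,195), and the tins at (193,209) and (423,264). In the top view the knob is at (252,224), the boss at (236,172), the two free holes at (279,208) and (291,181), the tins at (129,215) and (377,263), and the jar at (145,270).

```bash
cat > h.py <<'E'
import cv2,numpy as np
from station import arm
np.set_printoptions(precision=4,suppress=True)
def ray(c,uv):
    R=cv2.Rodrigues(np.array(c['rvec'],float))[0]; o=-R.T@np.array(c['tvec'],float)
    d=R.T@np.array([(uv[0]-c['cx'])/c['fx'],(uv[1]-c['cy'])/c['fy'],1.]); return o,d/np.linalg.norm(d)
def onz(c,uv,z):
    o,d=ray(c,uv); return o+d*(z-o[2])/d[2]
def tri(r1,r2):
    A=np.stack([r1[1],-r2[1]],1); s=np.linalg.lstsq(A,r2[0]-r1[0],rcond=None)[0]
    p,q=r1[0]+s[0]*r1[1],r2[0]+s[1]*r2[1]; return (p+q)/2,np.linalg.norm(p-q)
def pix(c,p):
    return cv2.projectPoints(np.array(p,float).reshape(-1,3),c['rvec'],c['tvec'],np.array([[c['fx'],0,c['cx']],[0,c['fy'],c['cy']],[0,0,1]]),None)[0].reshape(-1,2)
def blob(m,u,v,r):
    """centroid, bbox, area of the mask component nearest to (u,v) inside a window"""
    w=np.zeros_like(m,np.uint8); w[v-r:v+r,u-r:u+r]=m[v-r:v+r,u-r:u+r]
    n,l,s,ce=cv2.connectedComponentsWithStats(w)
    k=1+np.argmin([np.hypot(*(ce[i]-[u,v]))-2*np.sqrt(s[i,4]) for i in range(1,n)])
    return ce[k],s[k]
E
python3 - <<'E'
from h import *
S,T=arm.camera("scene"),arm.camera("top")
gt=cv2.cvtColor(T['frame'],cv2.COLOR_RGB2GRAY);gs=cv2.cvtColor(S['frame'],cv2.COLOR_RGB2GRAY)
for n,u,v,th in(("knob",252,224,45),("boss",236,172,60),("half",279,208,95),("open",291,181,95)):
    print(n,*blob(gt<th,u,v,11),gt[v-3:v+4,u].tolist())
for n,u,v in(("knob",295,195),("boss",305,238)): print(n,*blob(gs<50,u,v,11))
a=cv2.resize(T['frame'][130:260,200:330],None,fx=4.5,fy=4.5,interpolation=cv2.INTER_CUBIC)
b=[cv2.resize(T['frame'][y-20:y+20,x-20:x+20],(195,195),interpolation=cv2.INTER_CUBIC) for x,y in((129,215),(377,263),(145,270))]
cv2.imwrite("pics/crop1.png",np.hstack([a,np.vstack(b)])[:,:,::-1])
E
```

```text
knob [252.4952 223.3429] [247 218  12  12 105] [18, 12, 22, 21, 26, 19, 11]
boss [237.6765 170.7941] [235 166   6  10  34] [61, 55, 55, 62, 55, 57, 62]
half [278.7143 207.5   ] [277 206   4   4  14] [107, 91, 82, 83, 87, 102, 119]
open [291.2857 180.5   ] [290 179   4   4  14] [110, 85, 74, 80, 79, 95, 117]
knob [294.7067 194.1333] [291 189   9  12  75]Traceback (most recent call last):
  File "<stdin>", line 6, in <module>
  File "h.py", line 18, in blob
    k=1+np.argmin([np.hypot(*(ce[i]-[u,v]))-2*np.sqrt(s[i,4]) for i in range(1,n)])
        ~~~~~~~~~^^^^^^^^^^^^^^^^^^^^^^^^^^^^^^^^^^^^^^^^^^^^^^^^^^^^^^^^^^^^^^^^^^
    return _wrapfunc(a, 'argmin', axis=axis, out=out, **kwds)
    return _wrapit(obj, method, *args, **kwds)
    result = getattr(arr, method)(*args, **kwds)
ValueError: attempt to get argmin of an empty sequence
```

```bash
python3 - <<'E'
from h import *
T=arm.camera("top")
a=cv2.resize(T['frame'][130:260,200:330],None,fx=4.5,fy=4.5,interpolation=cv2.INTER_CUBIC)
b=[cv2.resize(T['frame'][y-20:y+20,x-20:x+20],(195,195),interpolation=cv2.INTER_CUBIC) for x,y in((129,215),(377,263),(145,270))]
cv2.imwrite("pics/crop1.png",np.hstack([a,np.vstack(b)])[:,:,::-1])
E
```

```text
(no output)
```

View pics/crop1.png

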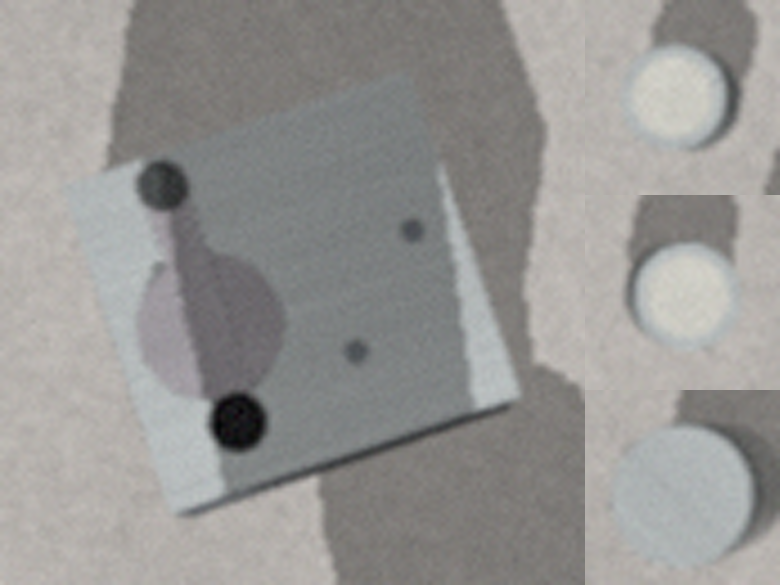

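The crop shows the knob at (237,421), the boss at (162,185), holes at (356,351) and (412,230), and deck corners at (68,187), (405,70), (520,397) and (180,514). The tin lids are bright discs, so they can be masked.

```bash
python3 - <<'E'
from h import *
S,T=arm.camera("scene"),arm.camera("top")
up=lambda x,y:(200+(x+.5)/4.5-.5,130+(y+.5)/4.5-.5)
knob=onz(T,up(237,421),.183);boss=onz(T,up(162,185),.145)
ks=onz(S,(294.7,191.5),.183)
half=onz(T,up(356,351),.125);op=onz(T,up(412,230),.125)
cor=np.array([onz(T,up(*p),.125) for p in((68,187),(405,70),(520,397),(180,514))])
print("knob",knob,"scene",ks,"boss",boss,half,op)
for p in(knob,half,op):
    d=(p-boss)[:2];print(np.hypot(*d),np.arctan2(d[1],d[0]))
c=cor.mean(0);e=((cor[1]-cor[0])+(cor[2]-cor[3]))/2; f=((cor[0]-cor[3])+(cor[1]-cor[2]))/2
print("box centre",c,"len",np.linalg.norm(e),np.linalg.norm(f),"yaw",np.arctan2(f[1],f[0]),np.arctan2(e[1],e[0])+np.pi/2)
# rigid fit: model in pivot frame with first hole at angle 0
th=np.array([0,.54,1.08]);M=np.vstack([[0,0],.13*np.c_[np.cos(th),np.sin(th)]]);P=np.array([boss,knob,half,op])[:,:2]
H=(M-M.mean(0)).T@(P-P.mean(0));U,_,V=np.linalg.svd(H);D=np.diag([1,np.linalg.det(V.T@U.T)]);R=V.T@D@U.T
t=P.mean(0)-R@M.mean(0);print("pivot",t,"phi0",np.arctan2(R[1,0],R[0,0]),"res",P-(M@R.T+t))
print("well",t+R@[.075,0],"holes",M[1:]@R.T+t)
yaw=(np.arctan2(f[1],f[0])); print("pivot from box",c[:2]+[.07*np.cos(yaw)-.045*np.sin(yaw),.07*np.sin(yaw)+.045*np.cos(yaw)])
for n,(u,v),(us,vs) in(("a",(129,215),(423,264)),("b",(377,263),(193,209))):
    g=T['frame'].min(2); 
    for th in(185,195,205):
        ce,s=blob(g>th,u,v,14);print(n,th,ce,s,onz(T,ce,.03))
print(onz(T,(145+0.3,270),.076), onz(T,(383,205),.0), onz(T,(447,240),.15))
print(pix(S,[list(t+R@[.075,0])+[.125]]))
E
```

```text
knob [0.5051 0.0486 0.183 ] scene [0.5114 0.0475 0.183 ] boss [0.6282 0.0877 0.145 ] [ 0.5433 -0.0095  0.125 ] [ 0.6057 -0.0395  0.125 ]
0.12920957703825525 -2.8340762802756214
0.12902957018746017 -2.2889219085630588
0.1292308730056095 -1.7464582483388622
box centre [0.575  0.0225 0.125 ] len 0.18515882715486595 0.1800206258403461 yaw 0.3167136901806933 0.3159558091860737
pivot [0.6287 0.0882] phi0 -2.829944380313354 res [[-0.0005 -0.0005]
 [ 0.0001  0.0002]
 [ 0.0003  0.0001]
 [ 0.0001  0.0002]]
well [0.5573 0.0652] holes [[ 0.505   0.0484]
 [ 0.5431 -0.0096]
 [ 0.6056 -0.0397]]
pivot from box [0.6275 0.0871]
a 185 [126.6368 214.4487] [118 206  18  18 234] [0.5414 0.3776 0.03  ]
a 195 [126.3571 210.4524] [121 207  13   8  42] [0.5516 0.3784 0.03  ]Traceback (most recent call last):
  File "<stdin>", line 22, in <module>
  File "h.py", line 18, in blob
    k=1+np.argmin([np.hypot(*(ce[i]-[u,v]))-2*np.sqrt(s[i,4]) for i in range(1,n)])
        ~~~~~~~~~^^^^^^^^^^^^^^^^^^^^^^^^^^^^^^^^^^^^^^^^^^^^^^^^^^^^^^^^^^^^^^^^^^
    return _wrapfunc(a, 'argmin', axis=axis, out=out, **kwds)
    return _wrapit(obj, method, *args, **kwds)
    result = getattr(arr, method)(*args, **kwds)
ValueError: attempt to get argmin of an empty sequence
```

```bash
cat >> h.py <<'E'
def plan(goals,pose=None):
    """goals: (xyz, world angle of tool y or None) -> fractions from the present pose"""
    s=arm.state(); R=cv2.Rodrigues(np.array(s['eef_rot']))[0]; p=s['tool_pos']; psi=np.arctan2(R[1,1],R[0,1])
    print("tcp",p,"psi",round(psi,4),"tilt",R[:,2],"gap",s['finger_gap'],"t",s['t'],"j7",s['joint_pos'][6],"F",s['ft_force'])
    for g,a in goals:
        d=0 if a is None else (a-psi+np.pi/2)%np.pi-np.pi/2
        print(np.round(R.T@(np.array(g)-p)/.6,4),"yaw",round(-d/np.pi,4))
PIV=np.array([.6287,.0882]);PHI=-2.83
def arc(j,z): return [*(PIV+.13*np.array([np.cos(PHI+j),np.sin(PHI+j)])),z]
E
python3 - <<'E'
from h import *
T=arm.camera("top");S=arm.camera("scene")
for n,u,v in(("a",127,214),("b",377,263)):
    k=8;c=cv2.resize(T['frame'][v-20:v+20,u-20:u+20],None,fx=k,fy=k,interpolation=cv2.INTER_CUBIC)
    for ch in (0,2):
        q=cv2.HoughCircles(cv2.GaussianBlur(c[:,:,ch],(9,9),0),cv2.HOUGH_GRADIENT,1,300,param1=60,param2=8,minRadius=74,maxRadius=100)
        x,y,r=q[0,0];uv=(u-20+(x+.5)/k-.5,v-20+(y+.5)/k-.5);P=onz(T,uv,.03);print(n,uv,r/k,P,"scene px",pix(S,[P]))
b=onz(T,(391,201.5),.17);cu=onz(T,(447,240),.15);print("bottle",b,"cups",cu,"jar",onz(T,(145.3,270),.076))
plan([((.35,.45,.26),.0),(arc(0,.25),PHI+np.pi/2),(arc(0,.159),PHI+np.pi/2)])
E
```

```text
a (np.float32(125.25), np.float32(214.0)) 11.9875 [0.5426 0.3811 0.03  ] scene px [[425.6237 260.628 ]]
a (np.float32(125.25), np.float32(214.375)) 11.9875 [0.5416 0.3811 0.03  ] scene px [[425.595  260.3663]]
b (np.float32(377.125), np.float32(263.0)) 10.4375 [ 0.4081 -0.2525  0.03  ] scene px [[192.3687 205.0641]]
b (np.float32(376.5), np.float32(262.375)) 9.625 [ 0.4097 -0.251   0.03  ] scene px [[192.7365 205.4482]]
bottle [ 0.5484 -0.259   0.17  ] cups [ 0.4612 -0.3862  0.15  ] jar [0.4023 0.316  0.076 ]
tcp [0.2293 0.5813 0.2054] psi 1.195 tilt [-0.     -0.0002 -1.    ] gap 0.997011363665801 t 0.45 j7 -0.053006951361361174 F [ 0.2441 -0.8117 -0.2514]
[-0.2674 -0.1299 -0.091 ] yaw 0.3804
[-0.7533 -0.6578 -0.0742] yaw -0.2188
[-0.7533 -0.6578  0.0775] yaw -0.2188
```

Request:
move_arm:
  jaw: [0, 0, 0, 0, 0, 0, 0, 0]
  linear:
    - [-0.7533, -0.6578, -0.0742]
    - [-0.7533, -0.6578, -0.0742]
    - [-0.7533, -0.6578, -0.0742]
    - [-0.7533, -0.6578, -0.0742]
    - [-0.7533, -0.6578, -0.0742]
    - [-0.7533, -0.6578, -0.0742]
    - [-0.7533, -0.6578, -0.0742]
    - [-0.7533, -0.6578, -0.0742]
  yaw: [0.7812, 0.7812, 0.7812, 0.7812, 0.7812, 0.7812, 0.7812, 0.7812]
  force: 50

```text
t: 1.25
tool_pos: [0.4131, 0.2252, 0.2355]
eef_rot: [-2.234, -2.209, -0.001]
ft_force: [1.6, 1.6, 0.2]
finger_gap: 0.997
grasp_force: 0.0
```

```bash
python3 - <<'E'
from h import *
plan([(arc(0,.25),PHI+np.pi/2)])
E
```

```text
tcp [0.4131 0.2252 0.2355] psi -0.0111 tilt [ 0.0004  0.0007 -1.    ] gap 0.9969116893557733 t 1.25 j7 -0.5300591702175629 F [1.6245 1.5763 0.2347]
[-0.293   0.1563 -0.0243] yaw 0.3973
```

Request:
move_arm:
  jaw: [0, 0, 0, 0, 0, 0, 0, 0]
  linear:
    - [-0.293, 0.1563, -0.0243]
    - [-0.293, 0.1563, -0.0243]
    - [-0.293, 0.1563, -0.0243]
    - [-0.293, 0.1563, -0.0243]
    - [-0.293, 0.1563, -0.0243]
    - [-0.293, 0.1563, -0.0243]
    - [-0.293, 0.1563, -0.0243]
    - [-0.293, 0.1563, -0.0243]
  yaw: [0.3973, 0.3973, 0.3973, 0.3973, 0.3973, 0.3973, 0.3973, 0.3973]

```text
t: 2.05
tool_pos: [0.5055, 0.0507, 0.2497]
eef_rot: [3.091, 0.562, 0.0]
ft_force: [0.4, 0.2, -1.0]
finger_gap: 0.999
grasp_force: 0.0
```

Request:
move_arm:
  jaw: [0, 0]
  linear:
    - [0, 0, 0]
    - [0, 0, 0]
  yaw: [0.015, 0.015]

```text
t: 2.25
tool_pos: [0.5055, 0.0508, 0.2497]
eef_rot: [3.102, 0.497, 0.0]
ft_force: [0.6, 0.3, -1.2]
finger_gap: 0.999
grasp_force: 0.0
```

```bash
python3 - <<'E'
from h import *
plan([(arc(0,.25),PHI+np.pi/2),(arc(0,.159),PHI+np.pi/2)])
S,T=arm.camera("scene"),arm.camera("top")
a=[cv2.resize(F['frame'][y-20:y+20,x-20:x+20],(280,280),interpolation=cv2.INTER_CUBIC) for F,x,y in((S,424,264),(S,193,209),(T,127,214),(T,377,263))]
cv2.imwrite("pics/tins.png",np.vstack([np.hstack(a[:2]),np.hstack(a[2:])])[:,:,::-1])
E
```

```text
tcp [0.5055 0.0508 0.2497] psi -1.2528 tilt [ 0.0001 -0.     -1.    ] gap 0.9988287383693604 t 2.25 j7 -1.2840897210520672 F [ 0.6129  0.3361 -1.1679]
[-0.0021  0.0037 -0.0005] yaw 0.0021
[-0.0021  0.0036  0.1512] yaw 0.0021
```

View pics/tins.png

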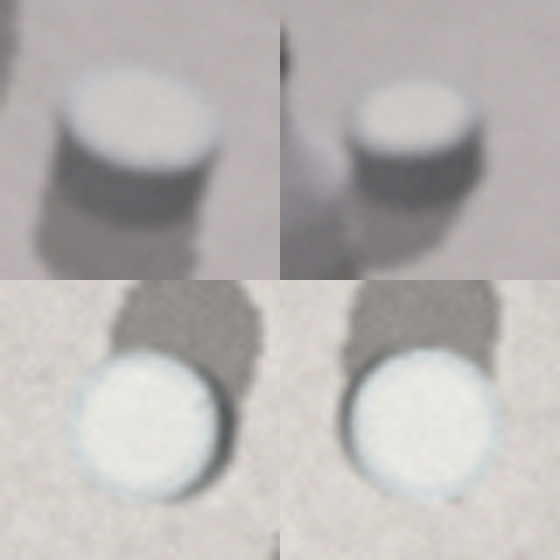

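The tins crop gives lid centres of top (127.5,214.3) and (377.3,263.1), and scene (423.7,260.4) and (191.9,205.2). Next I descend onto the knob and grip it.

Request:
move_arm:
  jaw: [0, 0, 0, 0, 255, 255, 255, 255]
  linear:
    - [-0.002, 0.0036, 0.05]
    - [-0.002, 0.0036, 0.1]
    - [-0.002, 0.0036, 0.1515]
    - [-0.002, 0.0036, 0.1515]
    - [-0.002, 0.0036, 0.1515]
    - [-0.002, 0.0036, 0.1515]
    - [-0.002, 0.0036, 0.1515]
    - [-0.002, 0.0036, 0.1515]
  yaw: [0.0021, 0.0021, 0.0021, 0.0021, 0.0021, 0.0021, 0.0021, 0.0021]
  force: 50

```text
t: 3.15
tool_pos: [0.5055, 0.0485, 0.1597]
eef_rot: [-3.103, -0.489, -0.002]
ft_force: [0.0, 0.3, -0.9]
finger_gap: 0.692
grasp_force: 0.0
```

Request:
move_arm:
  jaw: [255, 255, 255, 255, 255, 255]
  linear:
    - [0, 0, 0]
    - [0, 0, 0]
    - [0, 0, 0]
    - [0, 0, 0]
    - [0, 0, 0]
    - [0, 0, 0]
  yaw: [0, 0, 0, 0, 0, 0]

```text
t: 3.75
tool_pos: [0.505, 0.0483, 0.1587]
eef_rot: [3.103, 0.488, -0.0]
ft_force: [-0.5, -0.3, 1.1]
finger_gap: 0.298
grasp_force: 50.0
```

```bash
python3 - <<'E'
from h import *
S,T=arm.camera("scene"),arm.camera("top")
print(tri(ray(T,(127.5,214.3)),ray(S,(423.7,260.4))),onz(T,(127.5,214.3),.03),onz(S,(423.7,260.4),.03))
print(tri(ray(T,(377.3,263.1)),ray(S,(191.9,205.2))),onz(T,(377.3,263.1),.03),onz(S,(191.9,205.2),.03))
z=.1595
plan([(arc(0,z+.015),PHI+np.pi/2)]+[(arc(1.08*k/8,z+.015),PHI+np.pi/2+1.08*k/8) for k in range(1,9)])
E
```

```text
(array([0.5418, 0.3762, 0.0292]), np.float64(0.0009710361332482216)) [0.5417 0.3754 0.03  ] [0.5425 0.3765 0.03  ]
(array([ 0.4079, -0.2536,  0.0292]), np.float64(0.0008885863270243473)) [ 0.4078 -0.253   0.03  ] [ 0.4089 -0.2537  0.03  ]
tcp [0.505  0.0483 0.1587] psi -1.2588 tilt [-0.     -0.0001 -1.    ] gap 0.2963776317619863 t 3.85 j7 -1.2012237628998454 F [ 0.2223 -0.0148  0.5005]
[-0.     -0.0001 -0.0263] yaw 0.0001
[ 0.0019  0.0291 -0.0263] yaw -0.0428
[ 0.0078  0.0577 -0.0263] yaw -0.0858
[ 0.0174  0.0853 -0.0263] yaw -0.1288
[ 0.0307  0.1113 -0.0263] yaw -0.1718
[ 0.0474  0.1353 -0.0263] yaw -0.2147
[ 0.0672  0.1569 -0.0263] yaw -0.2577
[ 0.0896  0.1755 -0.0263] yaw -0.3007
[ 0.1144  0.191  -0.0263] yaw -0.3436
```

Request:
move_arm:
  jaw: [255, 255, 255, 255, 255, 255]
  linear:
    - [0, 0, -0.007]
    - [0, 0, -0.014]
    - [0, 0, -0.02]
    - [0, 0, -0.026]
    - [0, 0, -0.026]
    - [0, 0, -0.026]
  yaw: [0, 0, 0, 0, 0, 0]

```text
t: 4.45
tool_pos: [0.5049, 0.0484, 0.1743]
eef_rot: [3.103, 0.488, -0.0]
ft_force: [2.6, -0.2, -12.3]
finger_gap: 0.3
grasp_force: 50.0
```

```bash
python3 - <<'E'
from h import *
plan([(arc(1.08*k/8,.1742),PHI+np.pi/2+1.08*k/8) for k in range(1,9)])
E
```

```text
tcp [0.5049 0.0484 0.1743] psi -1.2586 tilt [-0.0002 -0.0001 -1.    ] gap 0.29984969267955447 t 4.45 j7 -1.217313192065815 F [  2.5918  -0.2267 -12.2955]
[0.0021 0.0293 0.0001] yaw -0.0428
[0.0079 0.0579 0.0001] yaw -0.0858
[0.0176 0.0855 0.0001] yaw -0.1287
[0.0309 0.1115 0.0001] yaw -0.1717
[0.0476 0.1355 0.0001] yaw -0.2147
[0.0673 0.1571 0.0001] yaw -0.2577
[0.0898 0.1758 0.0001] yaw -0.3006
[0.1146 0.1912 0.0001] yaw -0.3436
```

Request:
move_arm:
  jaw: [255, 255, 255, 255, 255, 255, 255, 255]
  linear:
    - [0.002, 0.0293, 0]
    - [0.0079, 0.0579, 0]
    - [0.0176, 0.0855, 0]
    - [0.0309, 0.1115, 0]
    - [0.0476, 0.1355, 0]
    - [0.0673, 0.1571, 0]
    - [0.0898, 0.1758, 0]
    - [0.1146, 0.1912, 0]
  yaw: [-0.0428, -0.0858, -0.1287, -0.1717, -0.2147, -0.2577, -0.3006, -0.3436]

```text
t: 5.25
tool_pos: [0.6055, -0.0412, 0.1736]
eef_rot: [-2.407, -2.018, 0.003]
ft_force: [-0.6, -4.1, -11.2]
finger_gap: 0.302
grasp_force: 50.0
```

Request:
move_arm:
  jaw: [255, 255]
  linear:
    - [0, 0, 0]
    - [0, 0, 0]
  yaw: [0, 0]

```text
t: 5.45
tool_pos: [0.605, -0.0409, 0.1736]
eef_rot: [-2.414, -2.011, 0.003]
ft_force: [0.0, -6.3, -12.0]
finger_gap: 0.299
grasp_force: 50.0
```

```bash
python3 - <<'E'
from h import *
plan([(arc(1.08,.1742),PHI+np.pi/2+1.08)])
T=arm.camera("top")
cv2.imwrite("pics/swing.png",cv2.resize(T['frame'][120:260,190:330],(560,560),interpolation=cv2.INTER_CUBIC)[:,:,::-1])
E
```

```text
tcp [ 0.605  -0.0409  0.1736] psi -0.1818 tilt [-0.0017 -0.0012 -1.    ] gap 0.2991111217193803 t 5.45 j7 0.011508208058172913 F [  0.0061  -6.2923 -12.0378]
[ 0.0021  0.0004 -0.0011] yaw -0.0008
```

View pics/swing.png

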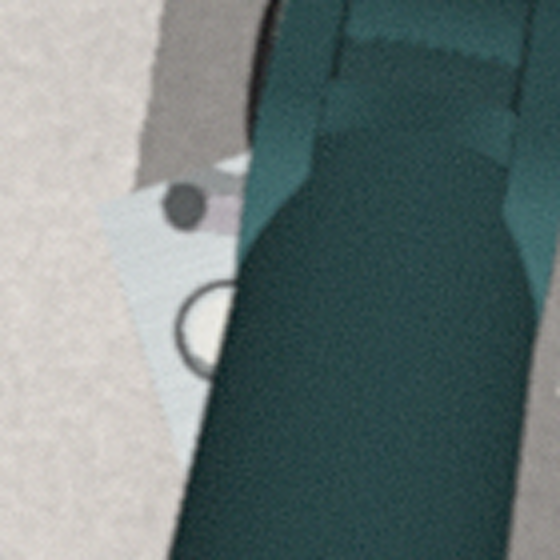

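Request:
move_arm:
  jaw: [255, 255, 255, 255, 255, 255]
  linear:
    - [0.001, 0.0005, 0.003]
    - [0.001, 0.0005, 0.006]
    - [0.001, 0.0005, 0.009]
    - [0.001, 0.0005, 0.012]
    - [0.001, 0.0005, 0.0125]
    - [0.001, 0.0005, 0.0125]
  yaw: [0, 0, 0, 0, 0, 0]

```text
t: 6.1
tool_pos: [0.605, -0.0408, 0.1666]
eef_rot: [2.414, 2.009, -0.004]
ft_force: [-2.2, -9.5, -9.8]
finger_gap: 0.296
grasp_force: 50.0
```

Request:
move_arm:
  jaw: [255, 100, 100, 100, 100, 0, 0, 0]
  linear:
    - [0.001, 0, 0.007]
    - [0.001, 0, 0.007]
    - [0.001, 0, 0.007]
    - [0.001, 0, 0.007]
    - [0.001, 0, 0.007]
    - [0.001, 0, 0.007]
    - [0.001, 0, 0.007]
    - [0.001, 0, 0.007]
  yaw: [0, 0, 0, 0, 0, 0, 0, 0]

```text
t: 6.9
tool_pos: [0.6062, -0.0386, 0.1627]
eef_rot: [2.411, 2.014, 0.0]
ft_force: [-0.5, 0.4, 0.5]
finger_gap: 0.83
grasp_force: 0.0
```

```bash
python3 - <<'E'
from h import *
s=arm.state();p=s['tool_pos']
plan([([p[0],p[1],.26],None),((.5419,.376,.26),.7),((.5419,.376,.26),-.9)])
E
```

```text
tcp [ 0.6062 -0.0386  0.1627] psi -0.1793 tilt [ 0. -0. -1.] gap 0.8303766263833952 t 6.9 j7 0.016124989623305493 F [-0.4538  0.4071  0.5174]
[-0.      0.     -0.1622] yaw 0.0
[ 0.6608 -0.2287 -0.1622] yaw -0.2799
[ 0.6608 -0.2287 -0.1622] yaw 0.2294
```

Request:
move_arm:
  jaw: [0, 0, 0, 0, 0, 0, 0, 0]
  linear:
    - [0, 0, -0.08]
    - [0, 0, -0.1622]
    - [0.6608, -0.2287, -0.1622]
    - [0.6608, -0.2287, -0.1622]
    - [0.6608, -0.2287, -0.1622]
    - [0.6608, -0.2287, -0.1622]
    - [0.6608, -0.2287, -0.1622]
    - [0.6608, -0.2287, -0.1622]
  yaw: [0, 0, -0.343, -0.343, -0.343, -0.343, -0.343, -0.343]

```text
t: 7.7
tool_pos: [0.5595, 0.2598, 0.2602]
eef_rot: [1.287, 2.866, 0.0]
ft_force: [0.9, -0.1, -0.0]
finger_gap: 1.0
grasp_force: 0.0
```

```bash
python3 - <<'E'
from h import *
plan([((.5419,.376,.2),.9),((.5419,.376,.06),.9)])
T=arm.camera("top")
cv2.imwrite("pics/open.png",cv2.resize(T['frame'][120:260,190:330],(560,560),interpolation=cv2.INTER_CUBIC)[:,:,::-1])
E
```

```text
tcp [0.5595 0.2598 0.2602] psi 0.7267 tilt [ 0.0003  0.0002 -1.    ] gap 0.9996942027585222 t 7.7 j7 0.29984620331317746 F [ 0.9081 -0.0593 -0.0476]
[0.1643 0.1067 0.1003] yaw -0.0551
[0.1643 0.1067 0.3337] yaw -0.0551
```

View pics/open.png

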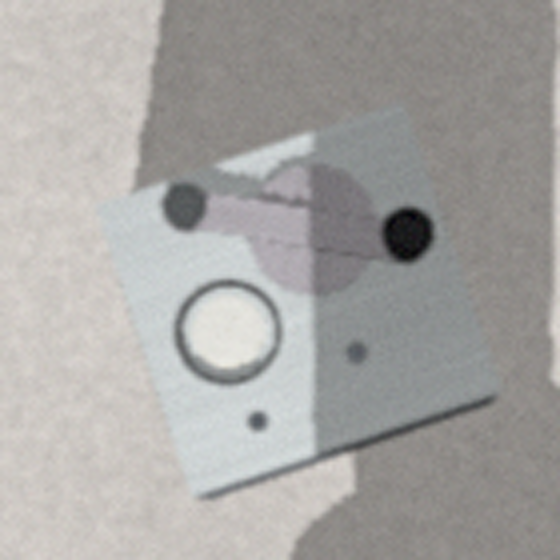

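The cover is open with the knob at (408,234) over the farthest hole. The well rim is centred at (228.5,332) in the crop.

Request:
move_arm:
  jaw: [0, 0, 0, 0, 0, 0, 0, 0]
  linear:
    - [0.1643, 0.1067, 0.05]
    - [0.1643, 0.1067, 0.1]
    - [0.1643, 0.1067, 0.2]
    - [0.1643, 0.1067, 0.3]
    - [0.1643, 0.1067, 0.3337]
    - [0.1643, 0.1067, 0.3337]
    - [0.1643, 0.1067, 0.3337]
    - [0.1643, 0.1067, 0.3337]
  yaw: [-0.0551, -0.0551, -0.0551, -0.0551, -0.0551, -0.0551, -0.0551, -0.0551]

```text
t: 8.55
tool_pos: [0.5446, 0.3745, 0.0621]
eef_rot: [1.044, 2.961, 0.003]
ft_force: [0.0, 0.5, 0.0]
finger_gap: 1.001
grasp_force: 0.0
```

```bash
python3 - <<'E'
from h import *
T=arm.camera("top")
print("well",onz(T,(246.75,202.6),.125),"knob",onz(T,(291.6,178.1),.183),arc(1.08,.183))
plan([((.5419,.376,.009),.9)])
E
```

```text
well [0.5564 0.0647 0.125 ] knob [ 0.6029 -0.0394  0.183 ] [np.float64(0.6055280127655661), np.float64(-0.03971817309361181), 0.183]
tcp [0.5448 0.3746 0.0625] psi 0.8933 tilt [ 0.0029  0.0019 -1.    ] gap 0.9980601333050391 t 8.6 j7 0.303070992386206 F [0.3471 0.2459 0.2508]
[ 0.0052 -0.0015  0.0892] yaw -0.0021
```

Request:
move_arm:
  jaw: [0, 0, 0, 0, 255, 255, 255, 255]
  linear:
    - [0.0045, -0.0015, 0.03]
    - [0.0045, -0.0015, 0.06]
    - [0.0045, -0.0015, 0.087]
    - [0.0045, -0.0015, 0.087]
    - [0.0045, -0.0015, 0.087]
    - [0.0045, -0.0015, 0.087]
    - [0.0045, -0.0015, 0.087]
    - [0.0045, -0.0015, 0.087]
  yaw: [0, 0, 0, 0, 0, 0, 0, 0]
  force: 15

```text
t: 9.4
tool_pos: [0.5408, 0.3753, 0.0081]
eef_rot: [1.043, 2.963, 0.001]
ft_force: [-0.1, 0.0, 0.4]
finger_gap: 0.695
grasp_force: 0.0
```

Request:
move_arm:
  jaw: [255, 50, 50, 50, 50, 50, 50, 50]
  linear:
    - [0, 0, 0]
    - [0, 0, 0]
    - [0, 0, 0]
    - [0, 0, 0]
    - [0, 0, 0]
    - [0, 0, 0]
    - [0, 0, 0]
    - [0, 0, 0]
  yaw: [0, 0, 0, 0.12, 0.24, 0.34, 0.42, 0.48]

```text
t: 10.2
tool_pos: [0.5405, 0.3751, 0.0075]
eef_rot: [-2.063, -2.369, 0.0]
ft_force: [-0.5, 0.5, 0.2]
finger_gap: 0.803
grasp_force: 0.0
```

Request:
move_arm:
  jaw: [255, 255, 255, 255, 255, 255, 255]
  linear:
    - [0, 0, 0]
    - [0, 0, 0]
    - [0, 0, 0]
    - [0, 0, 0]
    - [0, 0, 0]
    - [0, 0, 0]
    - [0, 0, 0]
  yaw: [0, 0, 0, 0, 0, 0, 0]

```text
t: 10.9
tool_pos: [0.5406, 0.375, 0.0075]
eef_rot: [2.056, 2.376, -0.0]
ft_force: [1.3, -0.4, -0.6]
finger_gap: 0.592
grasp_force: 15.0
```

Request:
move_arm:
  jaw: [90, 60, 60, 60, 60, 60, 60, 60]
  linear:
    - [0, 0, 0]
    - [0, 0, 0]
    - [0, 0, 0]
    - [0, 0, 0]
    - [0, 0, 0]
    - [0, 0, 0]
    - [0, 0, 0]
    - [0, 0, 0]
  yaw: [0, 0, -0.047, -0.094, -0.14, -0.187, -0.234, -0.28]

```text
t: 11.7
tool_pos: [0.5406, 0.3751, 0.0076]
eef_rot: [0.84, 3.027, -0.0]
ft_force: [-0.1, -0.4, -0.5]
finger_gap: 0.761
grasp_force: 0.0
```

Request:
move_arm:
  jaw: [60, 60, 60, 255, 255, 255, 255, 255]
  linear:
    - [0, 0, 0]
    - [0, 0, 0]
    - [0, 0, 0]
    - [0, 0, 0]
    - [0, 0, 0]
    - [0, 0, 0]
    - [0, 0, 0]
    - [0, 0, 0]
  yaw: [-0.047, -0.094, -0.12, -0.12, -0.12, -0.12, -0.12, -0.12]
  force: 25

```text
t: 12.5
tool_pos: [0.5406, 0.3752, 0.0075]
eef_rot: [0.268, 3.13, -0.0]
ft_force: [0.7, -0.5, -0.1]
finger_gap: 0.591
grasp_force: 25.0
```

```bash
python3 - <<'E'
from h import *
p=arm.state()['tool_pos'];print(arm.state()['grasp_force'])
plan([([p[0],p[1],.22],None),((.557,.065,.22),.95)])
E
```

```text
24.999847412109375
tcp [0.5406 0.3752 0.0075] psi 1.3999 tilt [ 0.0002 -0.0002 -1.    ] gap 0.5907437955424107 t 12.5 j7 0.7237798505206758 F [ 0.7199 -0.5048 -0.109 ]
[-0.0001 -0.0001 -0.3541] yaw 0.0
[-0.1149 -0.5048 -0.354 ] yaw 0.1432
```

Request:
move_arm:
  jaw: [255, 255, 255, 255, 255, 255, 255, 255]
  linear:
    - [0, 0, -0.04]
    - [0, 0, -0.12]
    - [0, 0, -0.2]
    - [0, 0, -0.28]
    - [0, 0, -0.354]
    - [-0.1149, -0.5048, -0.354]
    - [-0.1149, -0.5048, -0.354]
    - [-0.1149, -0.5048, -0.354]
  yaw: [0, 0, 0, 0, 0, 0.1432, 0.1432, 0.1432]

```text
t: 13.3
tool_pos: [0.5482, 0.2237, 0.2201]
eef_rot: [0.968, 2.989, 0.001]
ft_force: [1.6, 0.9, -1.2]
finger_gap: 0.588
grasp_force: 25.0
```

```bash
python3 - <<'E'
from h import *
print(arm.state()['grasp_force'])
plan([((.557,.065,.22),.95)])
E
```

```text
24.993931353092194
tcp [0.5482 0.2237 0.2201] psi 0.9445 tilt [ 0.0002  0.0003 -1.    ] gap 0.5878649326310216 t 13.3 j7 0.5350638616563828 F [ 1.561   0.8995 -1.1678]
[-0.167  -0.2058  0.0001] yaw -0.0018
```

Request:
move_arm:
  jaw: [255, 255, 255, 255, 255, 255, 255, 255]
  linear:
    - [-0.04, -0.05, 0]
    - [-0.084, -0.104, 0]
    - [-0.125, -0.155, 0]
    - [-0.155, -0.19, 0]
    - [-0.167, -0.2058, 0]
    - [-0.167, -0.2058, 0]
    - [-0.167, -0.2058, 0]
    - [-0.167, -0.2058, 0]
  yaw: [0, 0, 0, 0, 0, 0, 0, 0]

```text
t: 14.1
tool_pos: [0.5582, 0.0685, 0.2198]
eef_rot: [-0.955, -2.992, -0.0]
ft_force: [-0.4, -0.1, -1.6]
finger_gap: 0.587
grasp_force: 25.0
```

```bash
python3 - <<'E'
from h import *
plan([((.557,.065,.145),.95),((.557,.065,.128),.95)])
E
```

```text
tcp [0.5582 0.0685 0.2198] psi 0.9527 tilt [-0.0002  0.0004 -1.    ] gap 0.5871179478908662 t 14.1 j7 0.8227620676279688 F [-0.39   -0.0601 -1.5567]
[-0.0017 -0.0059  0.1247] yaw 0.0009
[-0.0017 -0.0059  0.1531] yaw 0.0009
```

Request:
move_arm:
  jaw: [255, 255, 255, 255, 255, 255]
  linear:
    - [-0.0017, -0.0059, 0.04]
    - [-0.0017, -0.0059, 0.08]
    - [-0.0017, -0.0059, 0.11]
    - [-0.0017, -0.0059, 0.1247]
    - [-0.0017, -0.0059, 0.1247]
    - [-0.0017, -0.0059, 0.1247]
  yaw: [0, 0, 0, 0, 0, 0]

```text
t: 14.7
tool_pos: [0.5575, 0.0637, 0.1458]
eef_rot: [0.958, 2.991, 0.0]
ft_force: [0.0, -0.7, -0.1]
finger_gap: 0.59
grasp_force: 25.0
```

```bash
python3 - <<'E'
from h import *
plan([((.557,.065,.1275),.95)])
E
```

```text
tcp [0.5575 0.0637 0.1458] psi 0.9512 tilt [ 0.0007  0.0001 -1.    ] gap 0.5898868993296188 t 14.7 j7 0.8435122364016514 F [ 0.0435 -0.6922 -0.0814]
[0.002  0.0013 0.0305] yaw 0.0004
```

Request:
move_arm:
  jaw: [255, 255, 255, 255, 255, 255]
  linear:
    - [0.002, 0.0013, 0.006]
    - [0.002, 0.0013, 0.012]
    - [0.002, 0.0013, 0.018]
    - [0.002, 0.0013, 0.024]
    - [0.002, 0.0013, 0.03]
    - [0.002, 0.0013, 0.03]
  yaw: [0, 0, 0, 0, 0, 0]

```text
t: 15.3
tool_pos: [0.5563, 0.0644, 0.1265]
eef_rot: [-0.959, -2.991, 0.001]
ft_force: [-0.1, -1.0, -2.3]
finger_gap: 0.592
grasp_force: 25.0
```

Request:
move_arm:
  jaw: [80, 70, 60, 60, 60, 60, 60, 60]
  linear:
    - [0, 0, 0]
    - [0, 0, 0]
    - [0, 0, 0]
    - [0, 0, 0]
    - [0, 0, -0.04]
    - [0, 0, -0.1]
    - [0, 0, -0.18]
    - [0, 0, -0.22]
  yaw: [0, 0, 0, 0, 0, 0, 0, 0]

```text
t: 16.1
tool_pos: [0.5575, 0.0645, 0.263]
eef_rot: [0.958, 2.988, 0.003]
ft_force: [0.4, 0.3, -0.0]
finger_gap: 0.763
grasp_force: 0.0
```

```bash
python3 - <<'E'
from h import *
plan([((.408,-.2535,.26),.95),((.408,-.2535,.26),.95)])
E
```

```text
tcp [0.5575 0.0645 0.263 ] psi 0.9503 tilt [ 0.0038  0.0007 -1.    ] gap 0.7630677400574261 t 16.1 j7 0.82095193872571 F [ 0.45    0.2702 -0.0202]
[-0.1054 -0.5761  0.0037] yaw 0.0001
[-0.1054 -0.5761  0.0037] yaw 0.0001
```

Request:
move_arm:
  jaw: [0, 0, 0, 0, 0, 0, 0, 0]
  linear:
    - [-0.1054, -0.5761, 0.0037]
    - [-0.1054, -0.5761, 0.0037]
    - [-0.1054, -0.5761, 0.0037]
    - [-0.1054, -0.5761, 0.0037]
    - [-0.1054, -0.5761, 0.0037]
    - [-0.1054, -0.5761, 0.0037]
    - [-0.1054, -0.5761, 0.0037]
    - [-0.1054, -0.5761, 0.0037]
  yaw: [0, 0, 0, 0, 0, 0, 0, 0]

```text
t: 16.9
tool_pos: [0.4041, -0.2588, 0.2574]
eef_rot: [0.97, 2.987, -0.002]
ft_force: [0.3, 1.3, 0.1]
finger_gap: 1.0
grasp_force: 0.0
```

```bash
python3 - <<'E'
from h import *
plan([((.408,-.2535,.1),.95)])
T,S=arm.camera("top"),arm.camera("scene")
cv2.imwrite("pics/tin1.png",np.hstack([cv2.resize(T['frame'][150:250,200:300],(400,400),interpolation=cv2.INTER_CUBIC),cv2.resize(S['frame'][180:280,230:330],(400,400),interpolation=cv2.INTER_CUBIC)])[:,:,::-1])
E
```

```text
tcp [ 0.4041 -0.2588  0.2574] psi 0.9429 tilt [ 0.0005 -0.0014 -1.    ] gap 0.9995507545577672 t 16.9 j7 1.4973507245180877 F [0.2838 1.2944 0.1178]
[0.0002 0.0112 0.2624] yaw -0.0023
```

View pics/tin1.png

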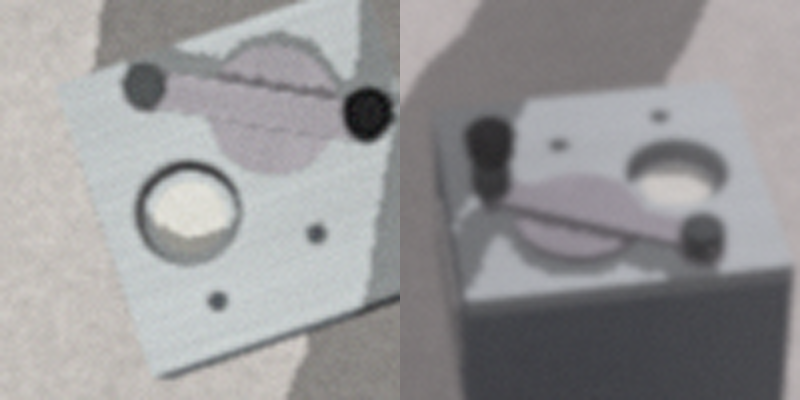

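Tin A is lying level inside the well, around (189,213) in the left crop. Next is tin B.

Request:
move_arm:
  jaw: [0, 0, 0, 0, 0, 0]
  linear:
    - [0, 0.0112, 0.06]
    - [0, 0.0112, 0.13]
    - [0, 0.0112, 0.2]
    - [0, 0.0112, 0.25]
    - [0, 0.0112, 0.2624]
    - [0, 0.0112, 0.2624]
  yaw: [0, 0, 0, 0, 0, 0]

```text
t: 17.6
tool_pos: [0.4113, -0.2472, 0.0992]
eef_rot: [-0.956, -2.991, -0.0]
ft_force: [-0.2, -0.2, 1.0]
finger_gap: 1.002
grasp_force: 0.0
```

```bash
python3 - <<'E'
from h import *
plan([((.408,-.2535,.0085),.95)])
E
```

```text
tcp [ 0.4113 -0.2472  0.0992] psi 0.9519 tilt [-0.0014  0.0006 -1.    ] gap 1.0015997253439213 t 17.6 j7 1.5895569858372276 F [-0.1546 -0.216   1.0344]
[-0.0019 -0.0116  0.1512] yaw 0.0006
```

Request:
move_arm:
  jaw: [0, 0, 0, 0, 0, 0, 0, 0]
  linear:
    - [-0.0015, -0.0122, 0.04]
    - [-0.0015, -0.0122, 0.08]
    - [-0.0015, -0.0122, 0.11]
    - [-0.0015, -0.0122, 0.135]
    - [-0.0015, -0.0122, 0.1512]
    - [-0.0015, -0.0122, 0.1512]
    - [-0.0015, -0.0122, 0.1512]
    - [-0.0015, -0.0122, 0.1512]
  yaw: [0, 0, 0, 0, 0, 0, 0, 0]

```text
t: 18.4
tool_pos: [0.4083, -0.2548, 0.0098]
eef_rot: [0.958, 2.99, -0.0]
ft_force: [0.2, 0.8, -0.8]
finger_gap: 0.997
grasp_force: 0.0
```

```bash
python3 - <<'E'
from h import *
plan([((.4075,-.254,.0085),.95)])
E
```

```text
tcp [ 0.4083 -0.2548  0.0098] psi 0.9508 tilt [ 0.0015 -0.0006 -1.    ] gap 0.9973558187649886 t 18.4 j7 1.6946632309604246 F [ 0.1807  0.8165 -0.8203]
[0.0018 0.0003 0.0021] yaw 0.0002
```

Request:
move_arm:
  jaw: [255, 255, 255, 255, 255, 255, 255, 255]
  linear:
    - [0.001, 0, 0.0015]
    - [0.001, 0, 0.0015]
    - [0.001, 0, 0.0015]
    - [0.001, 0, 0.0015]
    - [0.001, 0, 0.0015]
    - [0.001, 0, 0.0015]
    - [0.001, 0, 0.0015]
    - [0.001, 0, 0.0015]
  yaw: [0, 0, 0, 0, 0, 0, 0, 0]
  force: 25

```text
t: 19.2
tool_pos: [0.4071, -0.2542, 0.0079]
eef_rot: [0.959, 2.992, -0.0]
ft_force: [0.3, 0.3, 0.8]
finger_gap: 0.591
grasp_force: 25.0
```

```bash
python3 - <<'E'
from h import *
p=arm.state()['tool_pos'];print(arm.state()['grasp_force'])
plan([([p[0],p[1],.22],None),((.5565,.0645,.22),.95)])
E
```

```text
25.0002059340477
tcp [ 0.4071 -0.2542  0.0079] psi 0.9506 tilt [ 0.     -0.0001 -1.    ] gap 0.5905699168879627 t 19.2 j7 1.6957994075245084 F [0.3488 0.3064 0.7717]
[-0.     -0.     -0.3535] yaw 0.0
[ 0.106   0.577  -0.3535] yaw 0.0002
```

Request:
move_arm:
  jaw: [255, 255, 255, 255, 255, 255, 255, 255]
  linear:
    - [0, 0, -0.04]
    - [0, 0, -0.12]
    - [0, 0, -0.2]
    - [0, 0, -0.28]
    - [0, 0, -0.3535]
    - [0.01, 0.06, -0.3535]
    - [0.023, 0.125, -0.3535]
    - [0.036, 0.195, -0.3535]
  yaw: [0, 0, 0, 0, 0, 0, 0, 0]

```text
t: 20.0
tool_pos: [0.4577, -0.1454, 0.2203]
eef_rot: [0.96, 2.99, 0.0]
ft_force: [0.8, -0.5, -1.6]
finger_gap: 0.59
grasp_force: 25.0
```

Request:
move_arm:
  jaw: [255, 255, 255, 255, 255, 255, 255, 255]
  linear:
    - [0.013, 0.07, 0]
    - [0.026, 0.14, 0]
    - [0.039, 0.21, 0]
    - [0.051, 0.28, 0]
    - [0.06, 0.33, 0]
    - [0.066, 0.36, 0]
    - [0.07, 0.382, 0]
    - [0.07, 0.382, 0]
  yaw: [0, 0, 0, 0, 0, 0, 0, 0]

```text
t: 20.8
tool_pos: [0.5567, 0.0651, 0.2197]
eef_rot: [-0.957, -2.992, 0.0]
ft_force: [-0.1, 0.3, -1.6]
finger_gap: 0.595
grasp_force: 25.0
```

Request:
move_arm:
  jaw: [255, 255]
  linear:
    - [0, 0, 0]
    - [0, 0, 0]
  yaw: [0, 0]

```text
t: 21.0
tool_pos: [0.5562, 0.063, 0.2201]
eef_rot: [0.961, 2.991, -0.001]
ft_force: [-0.3, 0.6, -0.9]
finger_gap: 0.59
grasp_force: 25.0
```

```bash
python3 - <<'E'
from h import *
plan([((.5565,.0645,.145),.95),((.5565,.0645,.126),.95)])
E
```

```text
tcp [0.5562 0.063  0.2201] psi 0.9488 tilt [ 0.0001 -0.0004 -1.    ] gap 0.5899446083982475 t 21.0 j7 0.8384633689716886 F [-0.3239  0.5765 -0.8831]
[0.0012 0.0024 0.1252] yaw -0.0004
[0.0012 0.0024 0.1568] yaw -0.0004
```

Request:
move_arm:
  jaw: [255, 255, 255, 255, 255, 255, 255, 255]
  linear:
    - [0, 0, 0.04]
    - [0, 0, 0.08]
    - [0, 0, 0.11]
    - [0, 0, 0.12]
    - [0, 0, 0.12]
    - [0, 0, 0.12]
    - [0, 0, 0.12]
    - [0, 0, 0.12]
  yaw: [0, 0, 0, 0, 0, 0, 0, 0]

```text
t: 21.8
tool_pos: [0.5569, 0.0645, 0.1487]
eef_rot: [0.958, 2.991, 0.001]
ft_force: [0.0, -0.5, -1.7]
finger_gap: 0.59
grasp_force: 25.0
```

```bash
python3 - <<'E'
from h import *
plan([((.5565,.0645,.1265),.95)])
E
```

```text
tcp [0.5569 0.0645 0.1487] psi 0.9506 tilt [ 0.0011  0.0002 -1.    ] gap 0.5901268665289895 t 21.8 j7 0.854792188215993 F [ 0.0252 -0.4588 -1.7077]
[ 0.0005 -0.0004  0.037 ] yaw 0.0002
```

Request:
move_arm:
  jaw: [255, 255, 255, 255, 255, 255, 255]
  linear:
    - [0, 0, 0.007]
    - [0, 0, 0.014]
    - [0, 0, 0.021]
    - [0, 0, 0.028]
    - [0, 0, 0.034]
    - [0, 0, 0.0365]
    - [0, 0, 0.0365]
  yaw: [0, 0, 0, 0, 0, 0, 0]

```text
t: 22.5
tool_pos: [0.5564, 0.0645, 0.1258]
eef_rot: [-0.959, -2.991, 0.0]
ft_force: [-0.8, 0.3, -1.3]
finger_gap: 0.591
grasp_force: 25.0
```

Request:
move_arm:
  jaw: [80, 70, 60, 60, 60, 60, 60, 60]
  linear:
    - [0, 0, 0]
    - [0, 0, 0]
    - [0, 0, 0]
    - [0, 0, 0]
    - [0, 0, -0.04]
    - [0, 0, -0.1]
    - [0, 0, -0.18]
    - [0, 0, -0.22]
  yaw: [0, 0, 0, 0, 0, 0, 0, 0]

```text
t: 23.3
tool_pos: [0.5574, 0.0645, 0.2619]
eef_rot: [0.958, 2.988, 0.003]
ft_force: [0.7, 0.7, 0.5]
finger_gap: 0.767
grasp_force: 0.0
```

```bash
python3 - <<'E'
from h import *
plan([((.45,-.12,.26),PHI+1.08+np.pi/2)])
E
```

```text
tcp [0.5574 0.0645 0.2619] psi 0.9504 tilt [ 0.0038  0.0007 -1.    ] gap 0.7666392211750166 t 23.3 j7 0.8307020315332266 F [0.7042 0.6787 0.4549]
[-0.0331 -0.3542  0.0023] yaw 0.3596
```

Move aside for a clear look, already turning towards the knob's yaw.

Request:
move_arm:
  jaw: [0, 0, 0, 0, 0, 0, 0, 0]
  linear:
    - [-0.0331, -0.3542, 0]
    - [-0.0331, -0.3542, 0]
    - [-0.0331, -0.3542, 0]
    - [-0.0331, -0.3542, 0]
    - [-0.0331, -0.3542, 0]
    - [-0.0331, -0.3542, 0]
    - [-0.0331, -0.3542, 0]
    - [-0.0331, -0.3542, 0]
  yaw: [0.3596, 0.3596, 0.3596, 0.3596, 0.3596, 0.3596, 0.3596, 0.3596]

```text
t: 24.1
tool_pos: [0.4491, -0.1201, 0.2583]
eef_rot: [2.418, 2.006, 0.001]
ft_force: [-0.2, 0.5, -0.1]
finger_gap: 1.0
grasp_force: 0.0
```

```bash
python3 - <<'E'
from h import *
plan([((.606,-.0395,.26),PHI+1.08+np.pi/2)])
T,S=arm.camera("top"),arm.camera("scene")
cv2.imwrite("pics/tin2.png",np.hstack([cv2.resize(T['frame'][150:250,200:300],(400,400),interpolation=cv2.INTER_CUBIC),cv2.resize(S['frame'][180:280,230:330],(400,400),interpolation=cv2.INTER_CUBIC)])[:,:,::-1])
E
```

```text
tcp [ 0.4491 -0.1201  0.2583] psi -0.1855 tilt [ 0.0004  0.0001 -1.    ] gap 1.0003328464063619 t 24.1 j7 0.04535921221271536 F [-0.2044  0.4549 -0.0997]
[ 0.1803  0.2322 -0.0028] yaw -0.002
```

View pics/tin2.png

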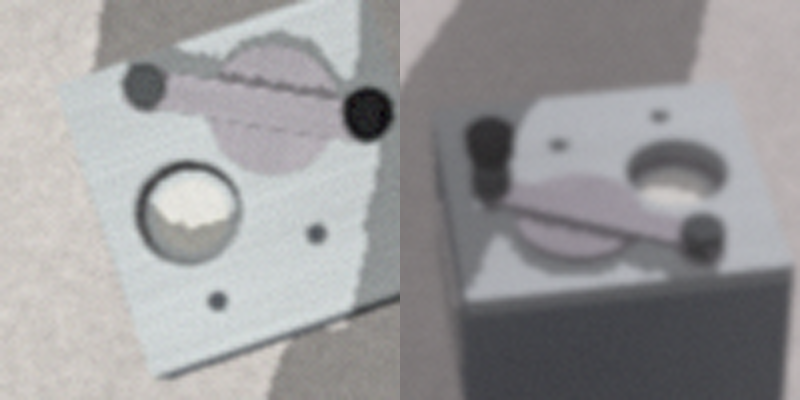

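The second tin has sunk further and lies level below the deck, around (189,213). Next I go back to the knob.

Request:
move_arm:
  jaw: [0, 0, 0, 0, 0, 0, 0, 0]
  linear:
    - [0.05, 0.065, 0]
    - [0.1, 0.13, 0]
    - [0.14, 0.18, 0]
    - [0.17, 0.219, 0]
    - [0.1803, 0.2322, 0]
    - [0.1803, 0.2322, 0]
    - [0.1803, 0.2322, 0]
    - [0.1803, 0.2322, 0]
  yaw: [-0.002, -0.002, -0.002, -0.002, -0.002, -0.002, -0.002, -0.002]

```text
t: 25.0
tool_pos: [0.6048, -0.0393, 0.2585]
eef_rot: [2.405, 2.02, 0.0]
ft_force: [-0.4, -1.3, -0.0]
finger_gap: 1.0
grasp_force: 0.0
```

```bash
python3 - <<'E'
from h import *
plan([((.606,-.0393,.159),PHI+1.08+np.pi/2)])
E
```

```text
tcp [ 0.6048 -0.0393  0.2585] psi -0.1735 tilt [ 0.0004 -0.     -1.    ] gap 0.9996568918758373 t 25.0 j7 -0.04657520419102951 F [-0.3946 -1.3489 -0.0324]
[0.0004 0.002  0.1658] yaw 0.0018
```

Request:
move_arm:
  jaw: [0, 0, 0, 0, 255, 255, 255, 255]
  linear:
    - [0.0004, 0.002, 0.05]
    - [0.0004, 0.002, 0.1]
    - [0.0004, 0.002, 0.14]
    - [0.0004, 0.002, 0.1655]
    - [0.0004, 0.002, 0.1655]
    - [0.0004, 0.002, 0.1655]
    - [0.0004, 0.002, 0.1655]
    - [0.0004, 0.002, 0.1655]
  yaw: [0.0018, 0.0018, 0.0018, 0.0018, 0.0018, 0.0018, 0.0018, 0.0018]
  force: 50

```text
t: 25.8
tool_pos: [0.6072, -0.0384, 0.1599]
eef_rot: [2.41, 2.014, 0.002]
ft_force: [0.4, -0.0, -0.5]
finger_gap: 0.697
grasp_force: 0.0
```

Request:
move_arm:
  jaw: [255, 255, 255, 255, 255, 255, 255, 255]
  linear:
    - [0, 0, 0]
    - [0, 0, 0]
    - [0, 0, 0]
    - [0, 0, 0]
    - [0, 0, 0]
    - [0, 0, 0]
    - [0, 0, 0]
    - [0, 0, 0]
  yaw: [0, 0, 0, 0, 0, 0, 0, 0]

```text
t: 26.6
tool_pos: [0.6068, -0.0383, 0.1588]
eef_rot: [2.411, 2.015, -0.0]
ft_force: [0.4, -0.2, 1.8]
finger_gap: 0.295
grasp_force: 50.0
```

Request:
move_arm:
  jaw: [255, 255, 255, 255, 255, 255]
  linear:
    - [0, 0, -0.007]
    - [0, 0, -0.014]
    - [0, 0, -0.02]
    - [0, 0, -0.026]
    - [0, 0, -0.026]
    - [0, 0, -0.026]
  yaw: [0, 0, 0, 0, 0, 0]

```text
t: 27.2
tool_pos: [0.6066, -0.0383, 0.1742]
eef_rot: [-2.41, -2.015, 0.0]
ft_force: [-0.7, 0.4, -10.8]
finger_gap: 0.299
grasp_force: 50.0
```

```bash
python3 - <<'E'
from h import *
plan([(arc(1.08*k/8,.1742),PHI+np.pi/2+1.08*k/8) for k in range(7,-1,-1)])
E
```

```text
tcp [ 0.6066 -0.0383  0.1742] psi -0.1784 tilt [-0.0003 -0.0001 -1.    ] gap 0.2992469670041384 t 27.2 j7 -0.0261788674644899 F [ -0.6566   0.3892 -10.7974]
[-0.0007 -0.0305  0.    ] yaw 0.0432
[ 0.0052 -0.0591  0.    ] yaw 0.0862
[ 0.0149 -0.0867  0.    ] yaw 0.1292
[ 0.0283 -0.1127  0.    ] yaw 0.1721
[ 0.045  -0.1367  0.    ] yaw 0.2151
[ 0.0647 -0.1582  0.    ] yaw 0.2581
[ 0.0872 -0.1769  0.0001] yaw 0.3011
[ 0.112  -0.1923  0.0001] yaw 0.344
```

Request:
move_arm:
  jaw: [255, 255, 255, 255, 255, 255, 255, 255]
  linear:
    - [0.001, -0.03, 0]
    - [0.0065, -0.0589, 0]
    - [0.0157, -0.0865, 0]
    - [0.0287, -0.1127, 0]
    - [0.0452, -0.1367, 0]
    - [0.0647, -0.1582, 0]
    - [0.0872, -0.1769, 0]
    - [0.112, -0.1923, 0]
  yaw: [0.043, 0.086, 0.129, 0.172, 0.215, 0.258, 0.301, 0.344]

```text
t: 28.0
tool_pos: [0.5071, 0.0497, 0.1755]
eef_rot: [-3.104, -0.479, -0.009]
ft_force: [17.9, 5.3, -11.6]
finger_gap: 0.3
grasp_force: 50.0
```

Request:
move_arm:
  jaw: [255, 255, 255]
  linear:
    - [0, 0, 0]
    - [0, 0, 0]
    - [0, 0, 0]
  yaw: [0, 0, 0]

```text
t: 28.3
tool_pos: [0.5074, 0.0492, 0.1754]
eef_rot: [-3.103, -0.489, -0.009]
ft_force: [13.2, 3.6, -11.0]
finger_gap: 0.298
grasp_force: 50.0
```

```bash
python3 - <<'E'
from h import *
plan([((.505,.0483,.1742),PHI+np.pi/2),((.505,.0483,.166),PHI+np.pi/2)])
E
```

```text
tcp [0.5074 0.0492 0.1754] psi -1.2584 tilt [ 0.0054  0.0009 -1.    ] gap 0.29800190196352677 t 28.3 j7 -1.2555543675560308 F [ 13.178    3.5833 -11.0291]
[-0.0043  0.0001  0.002 ] yaw 0.0003
[-0.0044  0.0001  0.0156] yaw 0.0003
```

Request:
move_arm:
  jaw: [255, 255, 255, 255, 255, 255, 255]
  linear:
    - [0.004, 0, 0]
    - [0.004, 0, 0.003]
    - [0.004, 0, 0.006]
    - [0.004, 0, 0.009]
    - [0.004, 0, 0.0125]
    - [0.004, 0, 0.0125]
    - [0.004, 0, 0.0125]
  yaw: [0, 0, 0, 0, 0, 0, 0]

```text
t: 29.0
tool_pos: [0.5079, 0.0491, 0.1669]
eef_rot: [3.103, 0.487, 0.002]
ft_force: [4.7, 1.4, -9.9]
finger_gap: 0.298
grasp_force: 50.0
```

Request:
move_arm:
  jaw: [255, 100, 100, 100, 100, 0, 0, 0]
  linear:
    - [0, 0, 0.007]
    - [0, 0, 0.007]
    - [0, 0, 0.007]
    - [0, 0, 0.007]
    - [0, 0, 0.007]
    - [0, 0, 0.007]
    - [0, 0, 0.007]
    - [0, 0, 0.007]
  yaw: [0, 0, 0, 0, 0, 0, 0, 0]

```text
t: 29.8
tool_pos: [0.5074, 0.049, 0.1627]
eef_rot: [3.104, 0.487, 0.0]
ft_force: [-0.7, -0.1, 0.8]
finger_gap: 0.825
grasp_force: 0.0
```

Request:
move_arm:
  jaw: [0, 0, 0, 0, 0, 0, 0, 0]
  linear:
    - [0, 0, -0.06]
    - [0, 0, -0.13]
    - [0, 0, -0.18]
    - [-0.1, 0.1, -0.18]
    - [-0.1, 0.2, -0.18]
    - [-0.1, 0.3, -0.18]
    - [-0.1, 0.35, -0.18]
    - [-0.1, 0.35, -0.18]
  yaw: [0, 0, 0, 0, 0, 0, 0, 0]

```text
t: 30.6
tool_pos: [0.5146, -0.1731, 0.271]
eef_rot: [3.103, 0.483, 0.001]
ft_force: [-1.0, 0.8, 0.1]
finger_gap: 0.998
grasp_force: 0.0
```

```bash
python3 - <<'E'
from h import *
plan([])
T,S=arm.camera("top"),arm.camera("scene")
gs=cv2.cvtColor(S['frame'],cv2.COLOR_RGB2GRAY);gt=cv2.cvtColor(T['frame'],cv2.COLOR_RGB2GRAY)
for g,u,v,th in((gs,295,195,50),(gt,252,224,45)):
    print(*blob(g<th,u,v,11))
cv2.imwrite("pics/end.png",np.hstack([cv2.resize(T['frame'][150:250,200:300],(400,400),interpolation=cv2.INTER_CUBIC),cv2.resize(S['frame'][110:310,140:440],(400,267))[[*range(267)]+[266]*133]])[:,:,::-1])
E
```

```text
tcp [ 0.5146 -0.1731  0.271 ] psi -1.262 tilt [ 0.0007 -0.0011 -1.    ] gap 0.9984235192070081 t 30.6 j7 -0.8221886116791915 F [-0.9531  0.8081  0.0655]
[294.9074 194.7778] [291 190   9  10  54]
[252.022  223.2198] [247 218  11  11  91]
```

View pics/end.png

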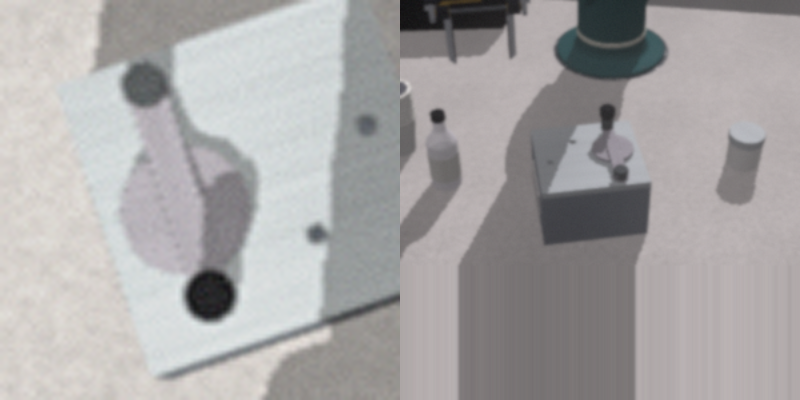

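The cover is shut. The knob is back at its starting pixels, (252,223) in the top view and (295,195) in the scene view, so the pin is fully home and the other objects are untouched.

```bash
python3 -c "
from station import arm
print(arm.finish_job())"
```

```text
the job is handed in; nothing more can be done
None
```

I handed the job in after about 31 s of robot time: both loose tins went into the well on top of the first, all below the deck, the cover is shut with its pin home in the first hole, and the robot did not touch the bottle, cup stack or jar; the hand-in returned no verdict.

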